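Release the heat sink from its sprung clamp

TASK

Two bonding jigs with sprung clamp arms stand on the bench. On the jig that holds the finned heat sink, lift the clamp arm by its black knob until it goes over and stays open by itself, then take the heat sink out and set it down on its base in the shallow black tray, without dropping it. Leave that clamp open and leave the other jig, with the smooth housing, clamped shut.

Things in the scene. Friction and masses are not known exactly. Their poses are not given: they have to be found in the camera images.
- heat_sink: Aluminium heat sink, seven lengthwise fins, 60 mm (x) by 42 mm (y) by 30 mm tall, about 0.12 kg; origin: centre of its underside, z up. It lies loose on a seat 32 mm wide and 26 mm above the bench, between end stops 5 mm higher; its long sides are free. Below is a base plate 70 mm wide, 12 mm thick. The clamp's hinge is towards its +x, the knob towards its -x.
- sink_clamp (a joint): Angle of the clamp arm over the heat sink: 0 shut and level, pad on the heat sink; grows as the knob is lifted; stop at 2.0, leaning back. Hinge axis level, along the heat sink's y, 66 mm above the bench, 75 mm from the heat sink's centre (+x side). A spring strut presses it down below 0.9 rad (about 4 N at the knob); past 0.9 it throws the arm open to the stop and holds it.
- sink_knob (a point): Centre of that arm's round black knob, a cylinder 24 mm in diameter and 24 mm long lying across the arm (flat ends to the sides, along the hinge axis), at the free end of the 14 mm wide steel bar, 145 mm from the hinge axis, at its height (66 mm) when shut. As the arm opens the knob moves on a circle about the hinge axis, up and then towards the hinge side.
- parts_tray: Shallow open black tray, fixed to the bench, 110 mm (its x) by 150 mm (its y), walls 25 mm high and 4 mm thick, floor 4 mm thick; origin at the centre of its underside.
- cover_clamp (a joint): Angle (rad) of the other, identical jig's clamp arm, which holds a smooth aluminium housing of the same size without fins: about 0, and to stay shut.
Things that resemble listed ones, but are neither listed nor needed, are in the scene too. Leave any red look-alike of the heat_sink alone.

How it is judged:
On the way, in this order (a step that is already met when the one before it is completed fails the run):
1. the heat sink's clamp arm stands open past its hold-open point, with the heat sink still on its seat (value of joint sink_clamp above 1.5 rad and distance of heat_sink from where it was at the start of the episode below 0.02 m), for 0.2 s.
2. the heat sink is lifted out of the jig (height (world z) of heat_sink above 0.045 m), for 0.1 s.
At the end, for the whole second after the job is handed in: The heat sink rests flat on the tray's floor inside its walls (underside within 6 mm of the floor, within 10 degrees of upright), at rest; its clamp stands open beyond 1.5 rad; the other clamp is shut (below 0.1 rad) (x of heat_sink in the frame of parts_tray between -0.055 and 0.055 m and y of heat_sink in the frame of parts_tray between -0.075 and 0.075 m and z of heat_sink in the frame of parts_tray below 0.01 m and height (world z) of heat_sink below 0.01 m and angle between heat_sink's own z axis and vertical below 0.17 rad and linear speed of heat_sink below 0.02 m/s and value of joint sink_clamp above 1.5 rad and value of joint cover_clamp below 0.1 rad); the robot touches nothing.
It fails at once if the other jig's clamp is lifted (beyond 0.25 rad) (value of joint cover_clamp above 0.25 rad).
It fails at once if the heat sink falls free from more than 45 mm above the bench (contact force between heat_sink and anything else below 0.02 N and height (world z) of heat_sink above 0.045 m).
It also fails if it takes over 51 s, if anything falls off the work surface, if the arm or the gripper's body presses on something with over 40 N, if the wrist force passes 120 N, or if a joint passes its speed limit or range.

ROBOT

A 6-joint arm with a two-finger parallel gripper is mounted at the origin on a cart in front of the work surface, level with it; the furniture and walls round the work are solid. World frame = base frame: x ahead of the robot, y to its left, z up, the work surface at z = 0. Lengths are in m, angles in rad, forces in N, time in s.
With the tool pointing down it reaches from about 0.25 to 0.775 m from the base axis. Payload 4 kg.
Tool frame: the origin (TCP) lies at the centre of the arm's flange, where the gripper is bolted on; the fingertips stand 173 mm ahead of it and the grasp point (between the pads) lies 155 mm ahead of it; z points along the fingers, y is the direction in which the jaws open and shut (so a half turn about z gives the same grasp; the last joint's range is limited). The gripper opens to 85 mm and grips with 20 to 120 N. Pads are 22 mm wide; open, the fingers measure 114 mm over their backs; the gripper's body (76 mm by 85 mm) begins 54 mm behind the grasp point. The pads swing forward as they close: fully open they stand 13 mm farther back than shut.
Start: joints at [-1.342, 0.087, 1.371, -0, 1.684, -0.103], TCP at [0.179, -0.52, 0.405] pointing down, gripper open.
Joint ranges: [-3.1, 3.1], [-0.76, 2.03], [0.27, 2.55], [-1.08, 4.22], [0.17, 2.65], [-2.57, 2.57]. Speed limits (rad/s): [2.79, 2.79, 3.14, 3.14, 3.14, 3.14].

INTERFACE

Orientations are given as [roll, pitch, yaw] about the fixed x, y, z axes, in that order (R = Rz(yaw) Ry(pitch) Rx(roll)).
In Python, from workcell import r gives the robot as it stands.
- The arm moves only by the shell command python3 -m pendant 'ROWS' [FORCE]. ROWS is JSON, a list of rows, each a list of 3 entries, a list of its own where there are three numbers: the turn, a rotation vector about the tool's x, y, z in degrees, then the shift along the tool's x, y, z in m, then the closure, from 0 (fully open) to 1 (shut). A call has exactly 10 rows; each row is the pose to reach, as a shift and turn from the pose commanded when the call began, along the tool's axes at that moment; what a row does not reach only later rows make up. A row lasts 1/8 s, in which the tool goes at most 62.5 mm and 10.7 degrees, less where a joint would pass 70% of its speed; a pose out of reach is approached as far as the arm can. A call with a gripper value outside its range is refused whole. The fingers move at their own pace and stop on an object; FORCE is the grip in N (left out, the last holds). Time passes only in rows, so rows that repeat a pose let the fingers close, or fill a call up. It gives the time, the measured TCP pose, the force and the opening at its end, in the units of the state.
- r.sense(): the state, without advancing time (a new reading comes with each control period).
- r.camera(name): name is "scene" or "top" or "wrist"; returns a dict with "frame" (384x512x3 uint8, red, green, blue), "fovy" (degrees; the focal length in pixels is half the picture's height over the tangent of half this angle, whatever the lens; pixels are square), "cx", "cy" (the principal point, pixels), "eye" and "rotation" of the camera in the world; the wrist camera has in their place "mount" (4x4, takes a point from camera to tool coordinates, whose origin is the TCP and whose axes are the flange's). Camera axes: x right, y down, z forward; pixel columns grow to the right and rows downward; lengths in m; the calibration is good to about 2 mm. The wrist camera is an equidistant fisheye: a pixel r from the principal point sees the ray r / f radians off the axis. A picture is of the moment at which its call begins: read the wrist's pose just before it. There is no depth.
- r.job_done(): hands the job in, once; it reports no verdict.
The state is a dict: "t": time; "joints": joint angles; "joint_velocities": joint speeds; "tau": joint torques, N m; "position": TCP position; "orientation": TCP orientation; "wrist_force": force on the tool from outside, world axes, zero at the start; "ft_torque": the same for the moment, N m; "finger_gap": finger opening in m.
Only numpy, scipy, OpenCV 4.12 (cv2) and the standard library are available. Lean on these libraries where they do the work, as an engineer would, in place of code of your own. Each camera call takes 0.05 s, during which the arm holds its last target.

## Working session

There is one attempt and no reset: what is moved stays moved. The work goes in short steps, Python scripts to look and compute and a shell command to move; the robot and the scene stay as the last step left them, time stands still between calls to the robot, and variables do not carry over. Pictures are saved under pics/ and viewed, and the job is handed in when it is done.

```bash
mkdir -p pics; ls; cat > h.py <<'E'
import numpy as np,cv2
from workcell import r
from scipy.spatial.transform import Rotation as R
def ray(c,u,v):
    f=c["frame"].shape[0]/2/np.tan(np.radians(c["fovy"])/2)
    d=np.array([(u-c["cx"])/f,(v-c["cy"])/f,1.]);return np.array(c["eye"]),np.array(c["rotation"])@d
def onz(c,u,v,z):
    e,d=ray(c,u,v);return e+d*(z-e[2])/d[2]
def proj(c,p):
    f=c["frame"].shape[0]/2/np.tan(np.radians(c["fovy"])/2)
    q=np.array(c["rotation"]).T@(np.array(p)-np.array(c["eye"]));return c["cx"]+f*q[0]/q[2],c["cy"]+f*q[1]/q[2]
E
python3 - <<'E'
from h import *
import pickle
for n in("scene","top","wrist"):
    s=r.sense();c=r.camera(n);c["s"]=s
    pickle.dump(c,open(f"{n}0.pkl","wb"))
    cv2.imwrite(f"pics/{n}0.png",cv2.resize(c["frame"][:,:,::-1],(800,600),interpolation=cv2.INTER_CUBIC))
    print(n,{k:v for k,v in c.items() if k not in("frame","s")})
print(s)
E
```

```text
pics
scene {'fovy': 55.70199022834184, 'cx': 248.68390453412937, 'cy': 195.7858447494493, 'eye': array([0.11115139, 0.61428589, 0.93356922]), 'rotation': array([-2.44462369, -0.00590928, -2.54111402])}
top {'fovy': 49.65008100126053, 'cx': 257.6200180383653, 'cy': 192.21572065574577, 'eye': array([0.32674613, 0.01594908, 1.06522083]), 'rotation': array([-2.92200731e+00, -8.47828382e-06, -1.51484273e+00])}
wrist {'fovy': 65.70646984690485, 'cx': 253.28385284808508, 'cy': 190.98294939812575, 'mount': array([[-3.65796981e-04, -9.54022966e-01, -2.99733292e-01,
         7.76477619e-02],
       [ 9.99999836e-01, -2.16893182e-04, -5.30057381e-04,
        -8.41721459e-04],
       [ 4.40676807e-04, -2.99733437e-01,  9.54022889e-01,
         3.04112973e-02],
       [ 0.00000000e+00,  0.00000000e+00,  0.00000000e+00,
         1.00000000e+00]])}
{'t': 0.1, 'joints': array([-1.34214698e+00,  8.79455727e-02,  1.37212109e+00, -8.31778532e-06,
        1.68361210e+00, -1.03094702e-01]), 'joint_velocities': array([ 0.00068213,  0.0007899 , -0.00238193,  0.00117513, -0.00136348,
        0.0012671 ]), 'tau': array([ 2.02209943e-03, -3.53013861e+01, -3.14218783e+01, -1.50114729e-04,
        7.88974401e-03,  2.75217894e-05]), 'position': array([ 0.17910712, -0.51992263,  0.40361145]), 'orientation': array([-3.13951677e+00, -2.06462673e-04,  3.31742910e-01]), 'wrist_force': array([ 0.21087501, -0.03563077,  0.07073677]), 'ft_torque': array([-0.00771785,  0.03281332,  0.02149294]), 'finger_gap': 0.08556148267506715}
```

```bash
sed -i 's/np.array(c\["rotation"\])/R.from_euler("xyz",c["rotation"]).as_matrix()/' h.py; cat h.py | head -8
```

```text
import numpy as np,cv2
from workcell import r
from scipy.spatial.transform import Rotation as R
def ray(c,u,v):
    f=c["frame"].shape[0]/2/np.tan(np.radians(c["fovy"])/2)
    d=np.array([(u-c["cx"])/f,(v-c["cy"])/f,1.]);return np.array(c["eye"]),R.from_euler("xyz",c["rotation"]).as_matrix()@d
def onz(c,u,v,z):
    e,d=ray(c,u,v);return e+d*(z-e[2])/d[2]
```

View pics/scene0.png

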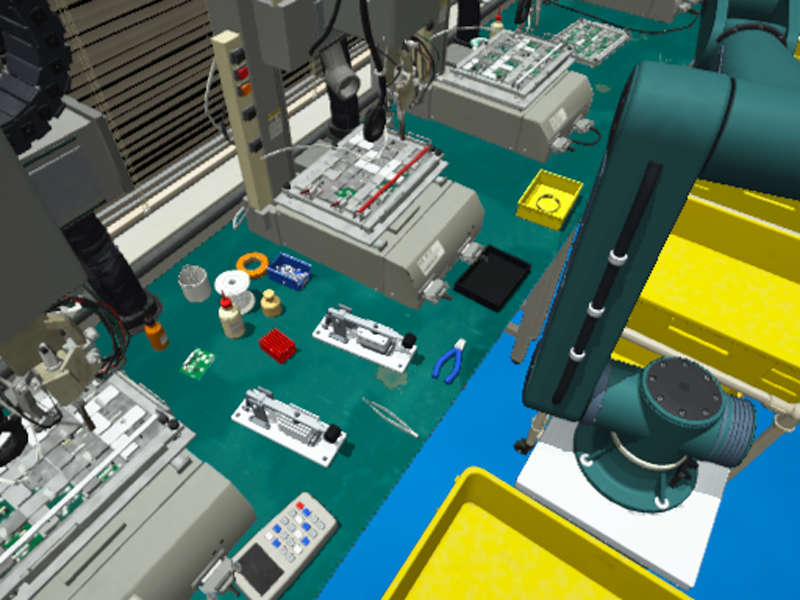

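View pics/top0.png

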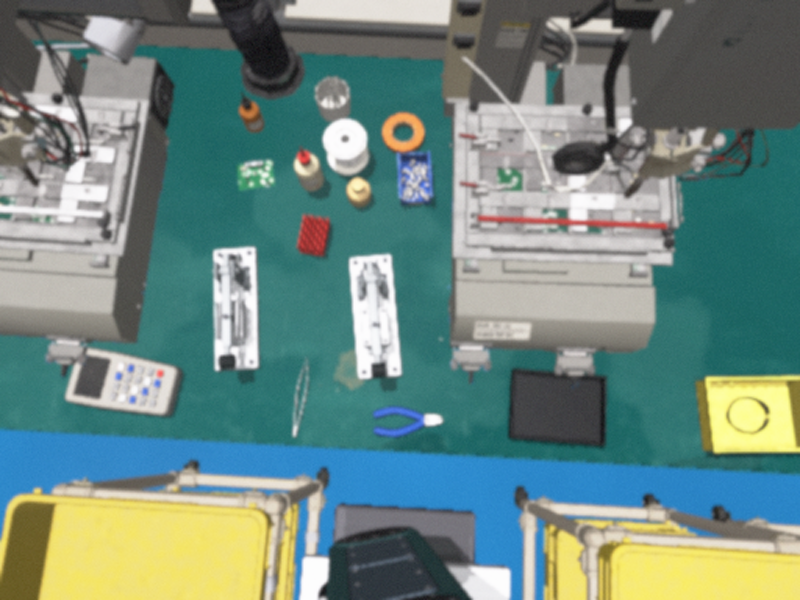

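View pics/wrist0.png

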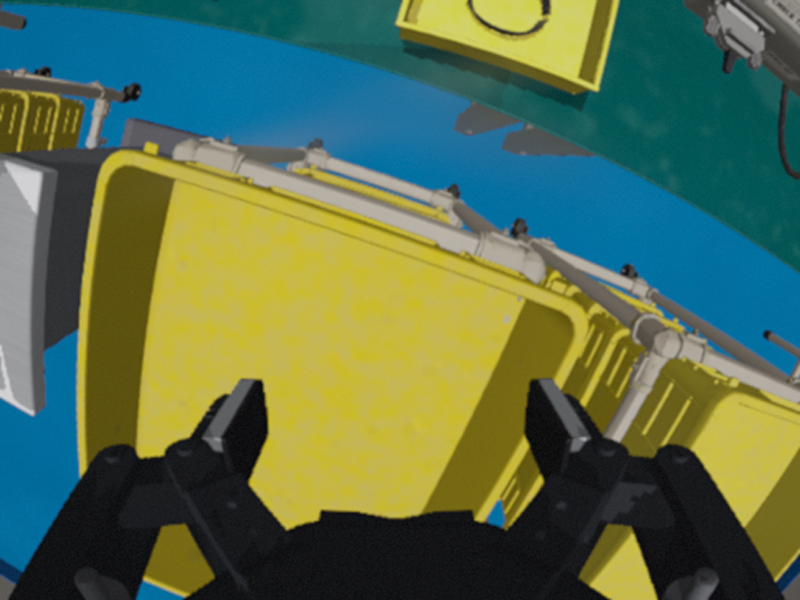

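```bash
python3 - <<'E'
from h import *
import pickle
t=pickle.load(open("top0.pkl","rb"));s=pickle.load(open("scene0.pkl","rb"))
a=t["frame"][150:250,125:265,::-1];b=s["frame"][190:300,140:280,::-1]
cv2.imwrite("pics/z1.png",np.vstack([cv2.resize(a,(560,400-100*0),interpolation=cv2.INTER_CUBIC)]))
cv2.imwrite("pics/z2.png",cv2.resize(b,None,fx=5,fy=5,interpolation=cv2.INTER_CUBIC))
k=512/800
for n,u,v,z in[("L knob",228,362,.066),("M knob",380,370,.066)]: print(n,onz(t,u*k,v*k,z))
for q in[(213,249),(254,247),(258,368),(214,370)]: print("Lplate",onz(t,q[0]*k,q[1]*k,.012))
for q in[(349,257),(389,254),(400,375),(360,378)]: print("Mplate",onz(t,q[0]*k,q[1]*k,.012))
for q in[(512,370),(606,373),(605,445),(510,439)]: print("tray",onz(t,q[0]*k,q[1]*k,.025))
E
```

```text
L knob [0.43680259 0.29233272 0.066     ]
M knob [0.43759355 0.05694095 0.066     ]
Lplate [0.63244702 0.35461895 0.012     ]
Lplate [0.63985193 0.28565057 0.012     ]
Lplate [0.43573682 0.25744101 0.012     ]
Lplate [0.42849772 0.32849114 0.012     ]
Mplate [0.63127231 0.12356396 0.012     ]
Mplate [0.64031799 0.05642081 0.012     ]
Mplate [0.43729811 0.02624536 0.012     ]
Mplate [0.42882355 0.09069571 0.012     ]
tray [ 0.45399012 -0.15290431  0.025     ]
tray [ 0.45760361 -0.30347853  0.025     ]
tray [ 0.34458788 -0.30052838  0.025     ]
tray [ 0.34546058 -0.15185279  0.025     ]
```

View pics/z1.png

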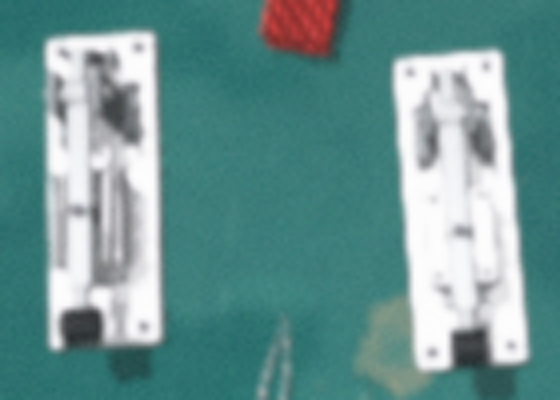

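View pics/z2.png

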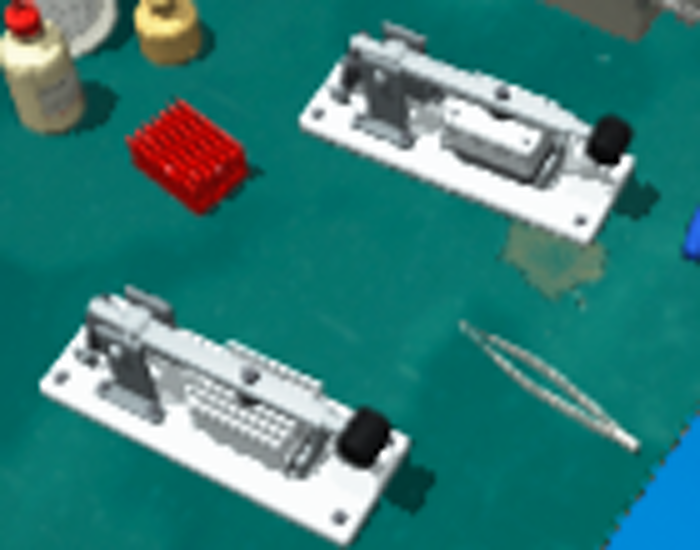

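```bash
python3 - <<'E'
from h import *
import pickle
t=pickle.load(open("top0.pkl","rb"));s=pickle.load(open("scene0.pkl","rb"))
def blob(c,u,v):
    m=(c["frame"].max(2)<60).astype(np.uint8)
    n,l,st,ce=cv2.connectedComponentsWithStats(m,connectivity=4);
    u,v=int(u),int(v);k=l[v,u];print(k,st[k],ce[k]);return ce[k]
for a,b in[((145,231.7),(212.6,277.6)),((242.5,237),(261.5,217.7))]:
    ca=blob(t,*a);cb=blob(s,*b)
    e1,d1=ray(t,*ca);e2,d2=ray(s,*cb)
    x=np.linalg.lstsq(np.c_[d1,-d2],e2-e1,rcond=None)[0]
    print(e1+d1*x[0],e2+d2*x[1], onz(t,*ca,.066))
m=(t["frame"].min(2)>215).astype(np.uint8)[150:245,125:175]
m=cv2.morphologyEx(m,cv2.MORPH_CLOSE,np.ones((15,15)))
cn=max(cv2.findContours(m,0,2)[0],key=cv2.contourArea)+np.array([125,150])
pts=np.array([onz(t,p[0][0],p[0][1],.012)[:2] for p in cn])
(c,sz,a)=cv2.minAreaRect((pts*1000).astype(np.float32));print("Lplate",c,sz,a)
m=(t["frame"].max(2)<75).astype(np.uint8)[230:290,320:395]
cn=max(cv2.findContours(m,0,2)[0],key=cv2.contourArea)+np.array([320,230])
pts=np.array([onz(t,p[0][0],p[0][1],.012)[:2] for p in cn])
print("tray",cv2.minAreaRect((pts*1000).astype(np.float32)))
E
```

```text
0 [     0      0    512    384 190260] [255.78201409 193.37649532]
374 [208 272  10  11  81] [212.5308642  277.14814815]
[ 0.69650405  0.04429097 -0.61815927] [ 0.69594683  0.04406305 -0.6182855 ] [0.54622705 0.03277226 0.066     ]
0 [     0      0    512    384 190260] [255.78201409 193.37649532]
295 [258 213   8  10  62] [261.40322581 217.77419355]
[0.55863767 0.03372353 0.00949875] [ 0.4672672   0.01176068 -0.01094073] [0.54622705 0.03277226 0.066     ]
Lplate (535.4050903320312, 306.6529235839844) (201.52589416503906, 68.38758850097656) 7.130104064941406
tray ((399.63214111328125, -227.8944549560547), (154.91929626464844, 115.19557189941406), 88.5188217163086)
```

```bash
python3 - <<'E'
from h import *
import pickle
t=pickle.load(open("top0.pkl","rb"));s=pickle.load(open("scene0.pkl","rb"))
print(t["frame"][226:238,138:153].max(2))
def blob(c,u,v,th):
    m=(c["frame"].max(2)<th).astype(np.uint8)
    n,l,st,ce=cv2.connectedComponentsWithStats(m,connectivity=4);
    k=l[v-3:v+4,u-3:u+4].ravel();k=np.bincount(k[k>0]).argmax();print(k,st[k],ce[k]);return ce[k]
for a,b in[((145,232),(212,277)),((242,237),(261,217))]:
    ca=blob(t,*a,85);cb=blob(s,*b,70)
    e1,d1=ray(t,*ca);e2,d2=ray(s,*cb)
    x=np.linalg.lstsq(np.c_[d1,-d2],e2-e1,rcond=None)[0]
    print(e1+d1*x[0],e2+d2*x[1], onz(t,*ca,.066))
E
```

```text
[[244 249 246 240 230 217 200 185 167 162 185 217 239 243 221]
 [242 243 219 181 158 142 135 123 110 103 113 144 202 231 218]
 [236 227 169 112  87  75  79  73  70  65  65  91 158 216 213]
 [228 207 138  82  70  67  62  61  63  61  62  72 139 206 219]
 [223 194 123  80  66  69  70  66  66  64  60  68 126 201 229]
 [225 195 121  79  72  66  62  65  65  65  64  63 119 200 233]
 [226 199 122  78  65  61  65  62  62  62  61  66 120 199 231]
 [228 210 138  82  59  58  55  56  53  56  53  65 126 197 223]
 [234 224 160  87  54  52  56  55  56  59  59  72 126 186 205]
 [233 232 175 103  64  59  63  68  67  74  70  88 121 163 175]
 [214 217 165 106  75  75  77  82  83  88  88  96 115 133 136]
 [160 159 130 105  91  97  96  98  99  97  98 105 107 108 103]]
85 [141 228   9   9  71] [145.02816901 231.83098592]
286 [208 271  10  13  84] [212.58333333 277.1547619 ]
[0.43639288 0.29463172 0.06531736] [0.43807307 0.29532601 0.06569511] [0.43631802 0.29444146 0.066     ]
91 [239 233   8  10  65] [242.41538462 237.61538462]
192 [257 213  10  10  68] [261.42647059 217.60294118]
[0.4356228  0.05874014 0.06512195] [0.43872941 0.05996435 0.06551254] [0.43552721 0.05870257 0.066     ]
```

```bash
cat >> h.py <<'E'
def rel(pos,yaw,s=None):
    s=s or r.sense();R0=R.from_euler("xyz",s["orientation"])
    Rt=R.from_euler("xyz",[np.pi,0,np.radians(yaw)])
    print("shift",np.round(R0.inv().apply(np.array(pos)-s["position"]),4),"turn",np.round(np.degrees((R0.inv()*Rt).as_rotvec()),2))
E
python3 - <<'E'
from h import *
rel([.437,.295,.38],187.2)
rel([.437-.1*.4,.295-.815*.4,.39],187.2-68)
E
```

```text
shift [ 0.5093 -0.6864  0.0251] turn [ 0.0000e+00 -1.5000e-01 -1.6819e+02]
shift [ 0.3653 -0.3913  0.0145] turn [-7.0000e-02 -1.0000e-01 -1.0019e+02]
```

```bash
python3 -m pendant '[[[0,0,-10],[0.03,-0.04,0.001],0],[[0,0,-20],[0.06,-0.08,0.003],0],[[0,0,-30],[0.09,-0.12,0.005],0],[[0,0,-40],[0.12,-0.16,0.006],0],[[0,0,-50],[0.15,-0.2,0.008],0],[[0,0,-60],[0.18,-0.24,0.01],0],[[0,0,-70],[0.21,-0.28,0.011],0],[[0,0,-80],[0.24,-0.32,0.012],0],[[0,0,-90],[0.27,-0.36,0.013],0],[[0,0,-100],[0.3,-0.405,0.015],0]]' 30; python3 - <<'E'
from h import *
print(r.sense()["joints"]);rel([.437,.295,.38],187.2)
E
```

```text
t: 1.4
position: [0.3308, -0.0378, 0.3896]
orientation: [3.141, 0.001, 2.082]
wrist_force: [1.6, -0.3, 0.1]
finger_gap: 0.0851
[-2.84583704e-01 -4.15768755e-01  1.83154319e+00 -1.05819508e-04
  1.72483621e+00 -7.95853314e-01]
shift [0.2383 0.2554 0.0096] turn [ 0.000e+00  6.000e-02 -6.791e+01]
```

```bash
python3 -m pendant '[[[0,0,-9],[0.032,0.034,0.001],0],[[0,0,-18],[0.064,0.068,0.002],0],[[0,0,-27],[0.096,0.102,0.004],0],[[0,0,-36],[0.128,0.136,0.005],0],[[0,0,-45],[0.16,0.17,0.006],0],[[0,0,-54],[0.19,0.204,0.007],0],[[0,0,-62],[0.215,0.23,0.008],0],[[0,0,-67.9],[0.238,0.255,0.01],0],[[0,0,-67.9],[0.238,0.255,0.01],0],[[0,0,-67.9],[0.238,0.255,0.01],0]]'; python3 - <<'E'
from h import *
import pickle
s=r.sense();c=r.camera("wrist");c["s"]=s;pickle.dump(c,open("w1.pkl","wb"))
print(s["joints"]);rel([.437,.295,.221],187.2,s)
cv2.imwrite("pics/w1.png",cv2.resize(c["frame"][:,:,::-1],(800,600),interpolation=cv2.INTER_CUBIC))
E
```

```text
t: 2.65
position: [0.4383, 0.2922, 0.3792]
orientation: [-3.141, -0.001, -3.022]
wrist_force: [0.4, -1.1, -0.2]
finger_gap: 0.0853
[ 4.80454521e-01  4.22644820e-02  1.46859791e+00 -5.12013873e-04
  1.63212955e+00 -1.21036636e+00]
shift [0.0008 0.0031 0.1582] turn [-0.06 -0.06 -0.32]
```

View pics/w1.png

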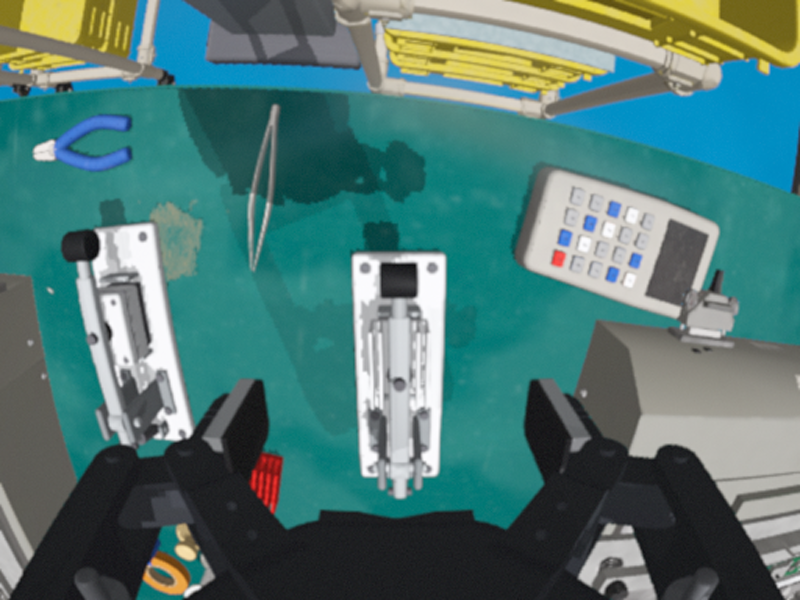

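```bash
cat >> h.py <<'E'
def wz(c,u,v,z):
    f=192/np.tan(np.radians(c["fovy"])/2)
    d=np.array([u-c["cx"],v-c["cy"]]);q=np.linalg.norm(d);th=q/f
    k=np.r_[d/q*np.sin(th),np.cos(th)]
    M=c["mount"];s=c["s"];R0=R.from_euler("xyz",s["orientation"])
    o=s["position"]+R0.apply(M[:3,3]);w=R0.apply(M[:3,:3]@k);return o+w*(z-o[2])/w[2]
E
python3 - <<'E'
from h import *
import pickle
c=pickle.load(open("w1.pkl","rb"));k=.64
for n,u,v,z in[("knob front-top",399,263,.070),("knob rear-top",400,297,.066),("knobL",381,280,.07),("knobR",417,280,.07),("screw",399,384,.07),("hinge",400,475,.066),("pl",353,253,.012),("pr",445,253,.012),("pbl",362,475,.012),("pbr",437,475,.012)]:print(n,wz(c,u*k,v*k,z))
E
```

```text
knob front-top [0.42659406 0.29360606 0.07      ]
knob rear-top [0.4494947  0.29707035 0.066     ]
knobL [0.43869544 0.28380665 0.07      ]
knobR [0.43601567 0.30603805 0.07      ]
screw [0.50941471 0.30375772 0.07      ]
hinge [0.59120019 0.3146555  0.066     ]
pl [0.43628857 0.26078943 0.012     ]
pr [0.42810262 0.32856149 0.012     ]
pbl [0.63931394 0.28602721 0.012     ]
pbr [0.63127061 0.35420967 0.012     ]
```

```bash
python3 -m pendant '[[[0,0,0],[0,0,0.02],0],[[0,0,0],[0,0,0.05],0],[[0,0,0],[0,0,0.08],0],[[0,0,0],[0,0,0.11],0],[[0,0,0],[0,0,0.135],0],[[0,0,0],[0,0,0.15],0],[[0,0,0],[0,0,0.158],0],[[0,0,0],[0,0,0.158],0],[[0,0,0],[0,0,0.158],0],[[0,0,0],[0,0,0.158],0]]'; python3 - <<'E'
from h import *
import pickle
s=r.sense();rel([.4375,.295,.221],187.2,s)
E
```

```text
t: 3.95
position: [0.4388, 0.2926, 0.2227]
orientation: [3.141, 0.002, -3.021]
wrist_force: [-0.2, 0.2, 1.1]
finger_gap: 0.0849
shift [0.001  0.0025 0.0017] turn [ 0.03  0.1  -0.29]
```

```bash
python3 -m pendant '[[[0,0,-0.3],[0.001,0.0025,0.001],0],[[0,0,-0.3],[0.001,0.0025,0.001],0],[[0,0,-0.3],[0.001,0.0025,0.001],1],[[0,0,-0.3],[0.001,0.0025,0.001],1],[[0,0,-0.3],[0.001,0.0025,0.001],1],[[0,0,-0.3],[0.001,0.0025,0.001],1],[[0,0,-0.3],[0.001,0.0025,0.001],1],[[0,0,-0.3],[0.001,0.0025,0.001],1],[[0,0,-0.3],[0.001,0.0025,0.001],1],[[0,0,-0.3],[0.001,0.0025,0.001],1]]' 30; python3 - <<'E'
from h import *
s=r.sense();print(s["position"],s["finger_gap"],s["wrist_force"],s["joints"])
h=s["position"]  # circle table in tool axes: x back(-jig x)
for th in np.arange(0,1.85,.1): print(round(th,1),np.round([-.145*(1-np.cos(th)),0,-.145*np.sin(th)],4))
E
```

```text
t: 5.2
position: [0.4373, 0.294, 0.2208]
orientation: [-3.139, -0.0, -3.016]
wrist_force: [-0.9, -4.8, 2.4]
finger_gap: 0.0233
[0.4372826  0.2939542  0.22082748] 0.023336219824700705 [-0.94014732 -4.81544483  2.44114362] [ 0.48488049  0.14818604  1.67965451 -0.00237774  1.31495011 -1.2110861 ]
0.0 [-0.  0. -0.]
0.1 [-0.0007  0.     -0.0145]
0.2 [-0.0029  0.     -0.0288]
0.3 [-0.0065  0.     -0.0429]
0.4 [-0.0114  0.     -0.0565]
0.5 [-0.0178  0.     -0.0695]
0.6 [-0.0253  0.     -0.0819]
0.7 [-0.0341  0.     -0.0934]
0.8 [-0.044  0.    -0.104]
0.9 [-0.0549  0.     -0.1136]
1.0 [-0.0667  0.     -0.122 ]
1.1 [-0.0792  0.     -0.1292]
1.2 [-0.0925  0.     -0.1351]
1.3 [-0.1062  0.     -0.1397]
1.4 [-0.1204  0.     -0.1429]
1.5 [-0.1347  0.     -0.1446]
1.6 [-0.1492  0.     -0.1449]
1.7 [-0.1637  0.     -0.1438]
1.8 [-0.1779  0.     -0.1412]
```

```bash
python3 -m pendant '[[[0,0,0],[-0.0007,0,-0.0145],1],[[0,0,0],[-0.0029,0,-0.0288],1],[[0,0,0],[-0.0065,0,-0.0429],1],[[0,0,0],[-0.0114,0,-0.0565],1],[[0,0,0],[-0.0178,0,-0.0695],1],[[0,0,0],[-0.0253,0,-0.0819],1],[[0,0,0],[-0.0341,0,-0.0934],1],[[0,0,0],[-0.044,0,-0.104],1],[[0,0,0],[-0.0549,0,-0.1136],1],[[0,0,0],[-0.0667,0,-0.122],1]]' 30; python3 - <<'E'
from h import *
c=r.camera("scene")
cv2.imwrite("pics/s2.png",cv2.resize(c["frame"][170:320,100:300,::-1],(800,600),interpolation=cv2.INTER_CUBIC))
E
```

```text
t: 6.45
position: [0.5031, 0.3024, 0.3426]
orientation: [-3.139, -0.004, -3.016]
wrist_force: [-0.4, -5.6, -4.3]
finger_gap: 0.0238
```

View pics/s2.png

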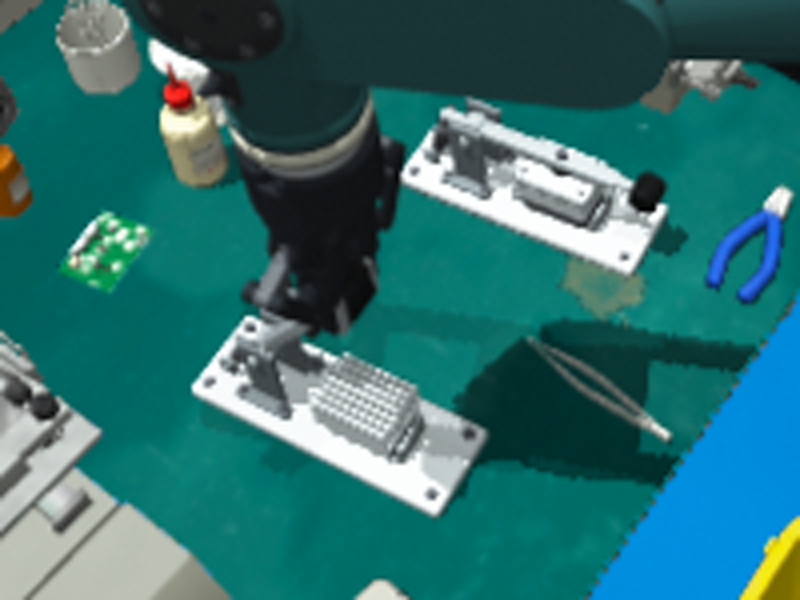

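The arm is up at about 1 rad (knob held), the heat sink still sits on its seat, and the other jig is untouched. Continuing over the top.

```bash
python3 -m pendant '[[[0,0,0],[-0.0125,0,-0.0072],1],[[0,0,0],[-0.0258,0,-0.0131],1],[[0,0,0],[-0.0395,0,-0.0177],1],[[0,0,0],[-0.0537,0,-0.0209],1],[[0,0,0],[-0.068,0,-0.0226],1],[[0,0,0],[-0.0825,0,-0.0229],1],[[0,0,0],[-0.097,0,-0.0218],1],[[0,0,0],[-0.1112,0,-0.0192],1],[[0,0,0],[-0.1112,0,-0.0192],1],[[0,0,0],[-0.1112,0,-0.0192],0.3]]' 30; python3 - <<'E'
from h import *
s=r.sense();print(s["joints"],s["finger_gap"])
E
```

```text
t: 7.75
position: [0.6135, 0.3177, 0.3628]
orientation: [3.139, 0.001, -3.015]
wrist_force: [-0.1, -0.0, 0.4]
finger_gap: 0.0407
[ 0.39532268  0.41455914  1.05447047  0.00224419  1.67113422 -1.30161529] 0.04070411564756787
```

```bash
python3 -m pendant '[[[0,0,0],[0,0,0],0],[[0,0,0],[0,0,0],0],[[0,0,0],[0,0,-0.02],0],[[0,0,0],[0,0,-0.04],0],[[0,0,0],[0,0,-0.065],0],[[0,0,0],[0.03,0,-0.065],0],[[0,0,0],[0.07,0,-0.065],0],[[0,0,0],[0.107,0,-0.065],0],[[0,0,0],[0.107,0,-0.065],0],[[0,0,0],[0.107,0,-0.065],0]]' ; python3 - <<'E'
from h import *
import pickle
c=r.camera("scene");pickle.dump(c,open("s3.pkl","wb"))
s=r.sense();w=r.camera("wrist");w["s"]=s;pickle.dump(w,open("w3.pkl","wb"))
cv2.imwrite("pics/s3.png",cv2.resize(c["frame"][170:320,100:300,::-1],(800,600),interpolation=cv2.INTER_CUBIC))
cv2.imwrite("pics/w3.png",cv2.resize(w["frame"][100:340,96:416,::-1],(800,600),interpolation=cv2.INTER_CUBIC))
E
```

```text
t: 9.0
position: [0.5076, 0.3039, 0.4274]
orientation: [3.141, 0.001, -3.015]
wrist_force: [-0.6, -0.5, -0.5]
finger_gap: 0.0856
```

View pics/s3.png

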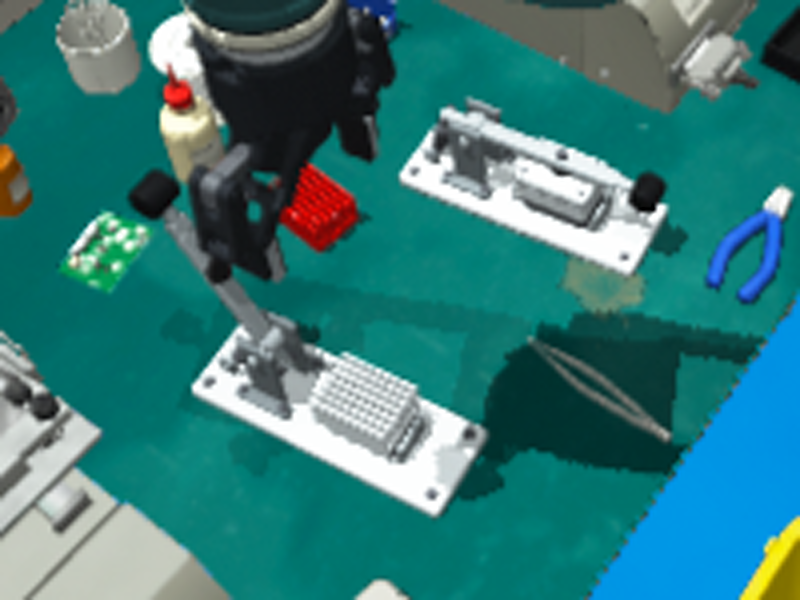

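View pics/w3.png

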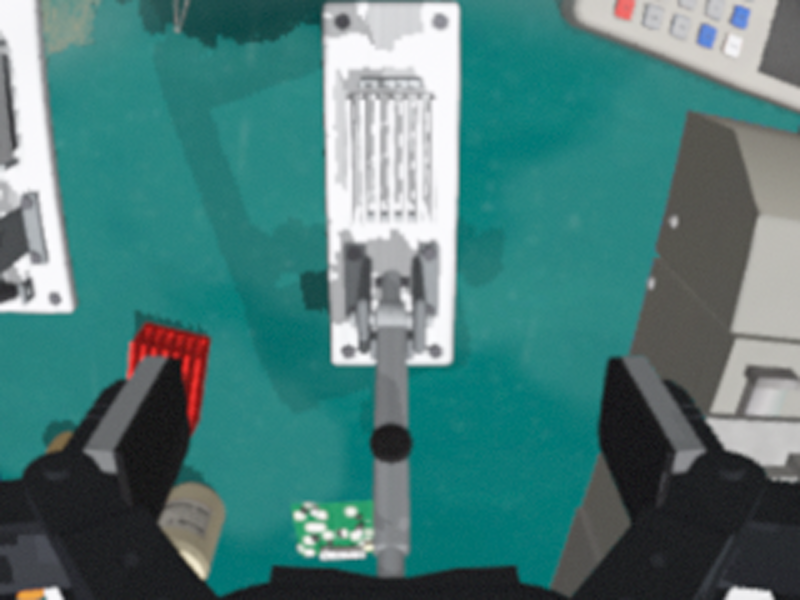

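The clamp stands open leaning back; the heat sink is on its seat (crop x 348–436, y 92–222).

```bash
python3 - <<'E'
from h import *
import pickle
c=pickle.load(open("w3.pkl","rb"))
P=[wz(c,96+u/2.5,100+v/2.5,.056) for u,v in[(348,93),(433,93),(352,222),(434,222)]]
for p in P:print(p)
m=np.mean(P,0);print(m,np.linalg.norm(P[0]-P[1]),np.linalg.norm(P[0]-P[2]))
rel([m[0],m[1],.204],187.2,c["s"])
E
```

```text
[0.47744925 0.28029882 0.056     ]
[0.472581   0.31907303 0.056     ]
[0.53891079 0.28907074 0.056     ]
[0.5339968  0.32810777 0.056     ]
[0.50573446 0.30413759 0.056     ] 0.03907863044490985 0.062084362419421196
shift [0.0024 0.0005 0.2231] turn [0.01 0.05 0.01]
```

```bash
python3 -m pendant '[[[0,0,0],[0.002,0,0.04],0],[[0,0,0],[0.002,0.0005,0.09],0],[[0,0,0],[0.002,0.0005,0.14],0],[[0,0,0],[0.002,0.0005,0.18],0],[[0,0,0],[0.002,0.0005,0.205],0],[[0,0,0],[0.002,0.0005,0.218],0],[[0,0,0],[0.002,0.0005,0.225],0],[[0,0,0],[0.002,0.0005,0.225],0],[[0,0,0],[0.002,0.0005,0.225],0],[[0,0,0],[0.002,0.0005,0.225],0]]' ; python3 - <<'E'
from h import *
s=r.sense();rel([.5065,.304,.202],187.2,s)
w=r.camera("wrist")
cv2.imwrite("pics/w4.png",cv2.resize(w["frame"][:,:,::-1],(800,600),interpolation=cv2.INTER_CUBIC))
E
```

```text
t: 10.35
position: [0.5058, 0.3041, 0.2031]
orientation: [3.141, 0.002, -3.016]
wrist_force: [0.5, -0.2, -0.7]
finger_gap: 0.0855
shift [-0.0007 -0.0002  0.0011] turn [0.03 0.12 0.01]
```

View pics/w4.png

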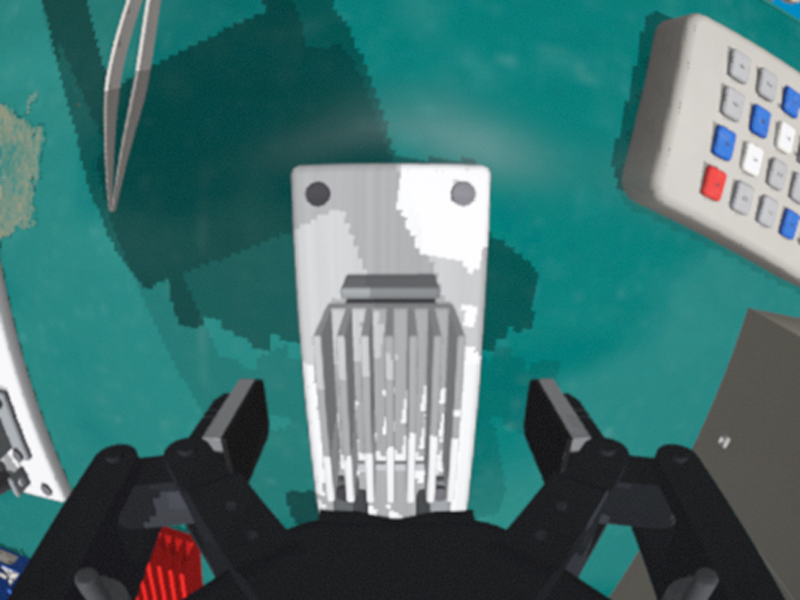

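The heat sink (columns 316–465) lies centred between the pads (265 and 527). Closing.

```bash
python3 -m pendant '[[[0,0,0],[0,0,0.001],0.3],[[0,0,0],[0,0,0.001],1],[[0,0,0],[0,0,0.001],1],[[0,0,0],[0,0,0.001],1],[[0,0,0],[0,0,0.001],1],[[0,0,0],[0,0,0.001],1],[[0,0,0],[0,0,0.001],1],[[0,0,0],[0,0,-0.005],1],[[0,0,0],[0,0,-0.015],1],[[0,0,0],[0,0,-0.03],1]]' 40
```

```text
t: 11.65
position: [0.5052, 0.3039, 0.2322]
orientation: [-3.141, -0.001, -3.016]
wrist_force: [0.9, -0.5, -0.2]
finger_gap: 0.0414
```

```bash
python3 - <<'E'
from h import *
s=r.sense();print(s["finger_gap"]);rel([.505,.304,.36],187.2);rel([.39,-.228,.36],178.5)
E
python3 -m pendant '[[[0,0,0],[0,0,-0.02],1],[[0,0,0],[0,0,-0.04],1],[[0,0,0],[0,0,-0.07],1],[[0,0,0],[0,0,-0.1],1],[[0,0,0],[0,0,-0.125],1],[[0,0,0],[0,0,-0.13],1],[[0,0,0],[0,0,-0.13],1],[[0,0,0],[0,0,-0.13],1],[[0,0,0],[0,0,-0.13],1],[[0,0,0],[0,0,-0.13],1]]'; python3 - <<'E'
from h import *
rel([.39,-.228,.36],178.5)
c=r.camera("scene")
cv2.imwrite("pics/s5.png",cv2.resize(c["frame"][100:340,96:416,::-1],(800,600),interpolation=cv2.INTER_CUBIC))
E
```

```text
0.041447238125120675
shift [ 4.000e-04  1.000e-04 -1.278e-01] turn [-0.02 -0.07  0.01]
shift [ 0.1812 -0.5133 -0.1274] turn [-0.03 -0.07  8.71]
t: 12.9
position: [0.5054, 0.3039, 0.361]
orientation: [-3.141, -0.001, -3.016]
wrist_force: [-0.5, -0.6, -2.5]
finger_gap: 0.0411
shift [ 0.1813 -0.5132  0.0015] turn [-0.04 -0.08  8.71]
```

View pics/s5.png

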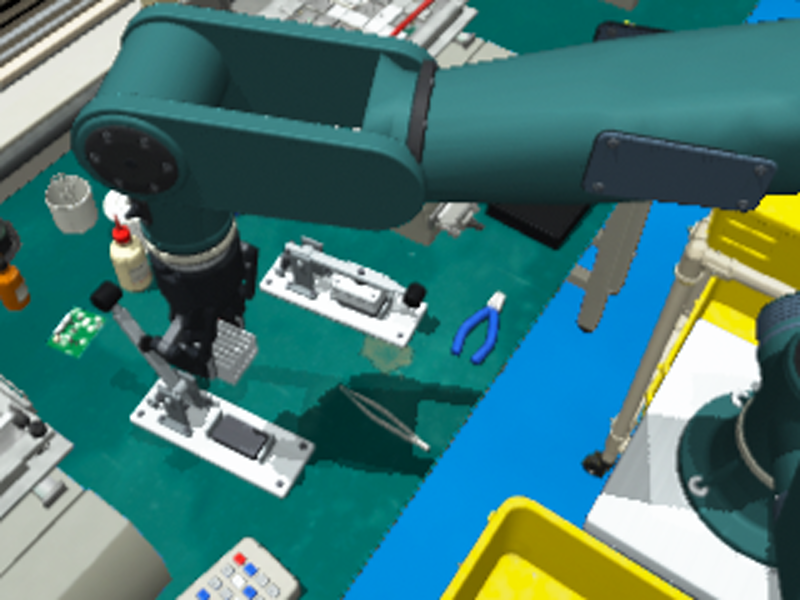

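The seat is empty, the heat sink hangs level in the gripper, and the clamp stays open. Carrying it over.

```bash
python3 -m pendant '[[[0,0,0],[0.02,-0.01,0],1],[[0,0,1],[0.045,-0.03,0],1],[[0,0,2],[0.07,-0.06,0],1],[[0,0,3],[0.095,-0.095,0],1],[[0,0,4],[0.12,-0.13,0],1],[[0,0,5],[0.14,-0.165,0],1],[[0,0,6],[0.155,-0.2,0],1],[[0,0,7],[0.165,-0.235,0],1],[[0,0,8],[0.172,-0.27,0],1],[[0,0,8.7],[0.176,-0.305,0],1]]' 40;python3 - <<'E'
from h import *
rel([.39,-.228,.36],178.5)
E
```

```text
t: 14.2
position: [0.3686, -0.0218, 0.3622]
orientation: [-3.141, 0.001, 3.115]
wrist_force: [-0.3, 0.3, -1.7]
finger_gap: 0.0412
shift [-0.0268 -0.2056  0.0022] turn [-0.01  0.07 -0.01]
```

```bash
python3 -m pendant '[[[0,0,0],[-0.004,-0.03,0],1],[[0,0,0],[-0.008,-0.065,0],1],[[0,0,0],[-0.012,-0.1,0],1],[[0,0,0],[-0.017,-0.135,0],1],[[0,0,0],[-0.022,-0.165,0],1],[[0,0,0],[-0.025,-0.19,0],1],[[0,0,0],[-0.027,-0.2056,0],1],[[0,0,0],[-0.027,-0.2056,0],1],[[0,0,0],[-0.027,-0.2056,0],1],[[0,0,0],[-0.027,-0.2056,0],1]]' 40;python3 - <<'E'
from h import *
import pickle
s=r.sense();w=r.camera("wrist");w["s"]=s;pickle.dump(w,open("w6.pkl","wb"));print(s["joints"])
rel([.39,-.228,.182],178.5,s)
cv2.imwrite("pics/w6.png",cv2.resize(w["frame"][:,:,::-1],(800,600),interpolation=cv2.INTER_CUBIC))
E
```

```text
t: 15.45
position: [0.3908, -0.2262, 0.362]
orientation: [3.141, 0.0, 3.117]
wrist_force: [0.0, 0.0, -1.9]
finger_gap: 0.0417
[-6.50453255e-01 -1.22398796e-01  1.66153981e+00  1.82588908e-04
  1.60237209e+00 -2.19636075e+00]
shift [ 0.0007 -0.0019  0.18  ] turn [0.01 0.01 0.07]
```

View pics/w6.png

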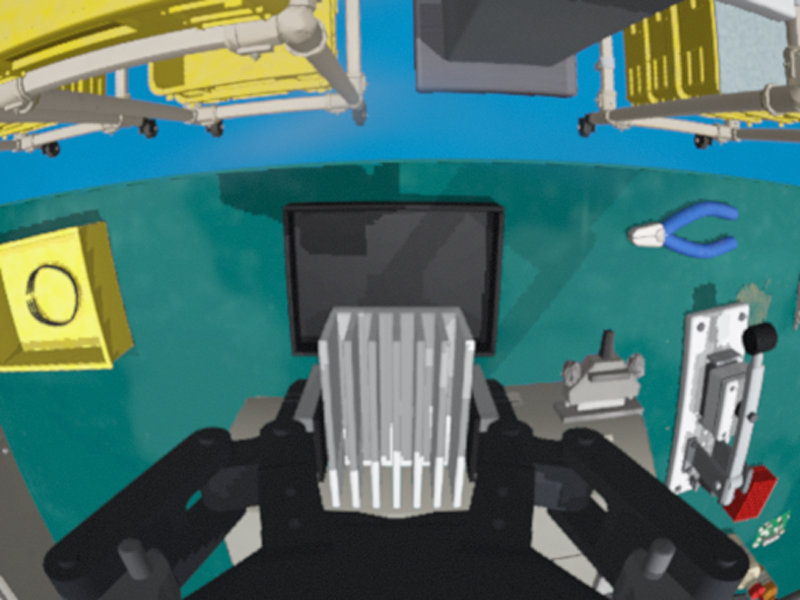

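```bash
python3 - <<'E'
from h import *
import pickle
c=pickle.load(open("w6.pkl","rb"))
for u,v in[(285,205),(502,206),(290,355)]:print(wz(c,u*.64,v*.64,.025))
E
python3 -m pendant '[[[0,0,0],[0,-0.001,0.02],1],[[0,0,0],[0,-0.002,0.05],1],[[0,0,0],[0,-0.002,0.08],1],[[0,0,0],[0,-0.002,0.11],1],[[0,0,0],[0,-0.002,0.135],1],[[0,0,0],[0,-0.002,0.155],1],[[0,0,0],[0,-0.002,0.168],1],[[0,0,0],[0,-0.002,0.174],1],[[0,0,0],[0,-0.002,0.176],1],[[0,0,0],[0,-0.002,0.176],1]]' 40
```

```text
[ 0.34357139 -0.29806837  0.025     ]
[ 0.34803048 -0.15254898  0.025     ]
[ 0.45284613 -0.30436313  0.025     ]
t: 16.75
position: [0.391, -0.2292, 0.1865]
orientation: [-3.141, 0.001, 3.116]
wrist_force: [-0.1, -0.2, -0.7]
finger_gap: 0.0418
```

```bash
python3 -m pendant '[[[0,0,0],[0,0,0.001],1],[[0,0,0],[0,0,0.002],1],[[0,0,0],[0,0,0.003],1],[[0,0,0],[0,0,0.004],1],[[0,0,0],[0,0,0.0045],1],[[0,0,0],[0,0,0.005],1],[[0,0,0],[0,0,0.0055],1],[[0,0,0],[0,0,0.0055],1],[[0,0,0],[0,0,0.0055],1],[[0,0,0],[0,0,0.0055],1]]' 40
```

```text
t: 18.0
position: [0.3907, -0.229, 0.1805]
orientation: [-3.141, 0.0, 3.116]
wrist_force: [-0.0, 0.1, -2.4]
finger_gap: 0.0413
```

```bash
python3 -m pendant '[[[0,0,0],[0,0,0.0003],1],[[0,0,0],[0,0,0.0006],1],[[0,0,0],[0,0,0.0009],1],[[0,0,0],[0,0,0.0012],1],[[0,0,0],[0,0,0.0015],1],[[0,0,0],[0,0,0.0015],1],[[0,0,0],[0,0,0.0015],1],[[0,0,0],[0,0,0.0015],1],[[0,0,0],[0,0,0.0015],1],[[0,0,0],[0,0,0.0015],1]]' 40; python3 - <<'E'
from h import *
for i in range(3):
    w=r.camera("top");print(r.sense()["wrist_force"],r.sense()["position"])
E
```

```text
t: 19.25
position: [0.3907, -0.229, 0.179]
orientation: [-3.142, -0.0, 3.116]
wrist_force: [-1.2, 0.5, 1.3]
finger_gap: 0.0413
[-0.41175735  0.64468278  1.33605837] [ 0.39071938 -0.22898326  0.17899178]
[-0.41328342  0.51642633  1.71004259] [ 0.39072844 -0.22900131  0.17903904]
[-1.31760091  0.64886136  1.94971887] [ 0.39073842 -0.2289974   0.17904005]
```

```bash
python3 -m pendant '[[[0,0,0],[0,0,0.0003],1],[[0,0,0],[0,0,0.0006],1],[[0,0,0],[0,0,0.0008],1],[[0,0,0],[0,0,0.0008],1],[[0,0,0],[0,0,0.0008],1],[[0,0,0],[0,0,0.0008],1],[[0,0,0],[0,0,0.0008],1],[[0,0,0],[0,0,0.0008],1],[[0,0,0],[0,0,0.0008],1],[[0,0,0],[0,0,0.0008],1]]' 40
```

```text
t: 20.65
position: [0.3907, -0.229, 0.179]
orientation: [-3.142, -0.0, 3.116]
wrist_force: [-2.7, 2.2, 6.7]
finger_gap: 0.0411
```

```bash
python3 -m pendant '[[[0,0,0],[0,0,0],0.4],[[0,0,0],[0,0,0],0.3],[[0,0,0],[0,0,0],0.25],[[0,0,0],[0,0,0],0.25],[[0,0,0],[0,0,0],0.25],[[0,0,0],[0,0,-0.01],0.25],[[0,0,0],[0,0,-0.03],0.25],[[0,0,0],[0,0,-0.07],0.2],[[0,0,0],[0,0,-0.12],0],[[0,0,0],[0,0,-0.15],0]]' 40; python3 -m pendant '[[[0,0,0],[0.0,0.02,-0.02],0],[[0,0,0],[0.0,0.06,-0.03],0],[[0,0,0],[0.0,0.1,-0.03],0],[[0,0,0],[0,0.15,-0.03],0],[[0,0,0],[0,0.18,-0.03],0],[[0,0,0],[0,0.2,-0.03],0],[[0,0,0],[0,0.2,-0.03],0],[[0,0,0],[0,0.2,-0.03],0],[[0,0,0],[0,0.2,-0.03],0],[[0,0,0],[0,0.2,-0.03],0]]'; python3 - <<'E'
from h import *
for n in("scene","top"):
    c=r.camera(n)
    cv2.imwrite(f"pics/{n}9.png",cv2.resize(c["frame"][:,:,::-1],(800,600),interpolation=cv2.INTER_CUBIC))
E
```

```text
t: 21.9
position: [0.3909, -0.2291, 0.3319]
orientation: [-3.138, 0.004, 3.116]
wrist_force: [-0.4, -1.1, -0.6]
finger_gap: 0.0853
t: 23.15
position: [0.3959, -0.0297, 0.3581]
orientation: [-3.141, -0.0, 3.114]
wrist_force: [0.0, 0.5, 0.3]
finger_gap: 0.0851
```

View pics/scene9.png

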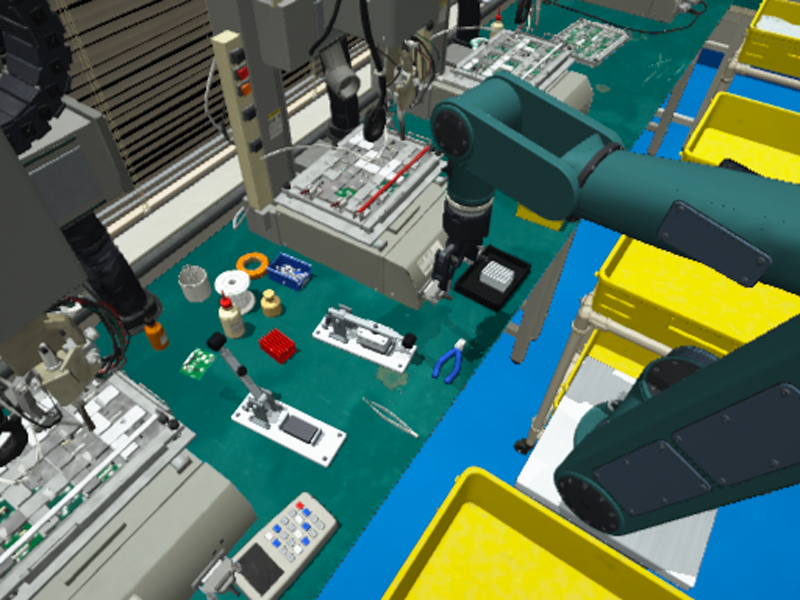

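View pics/top9.png

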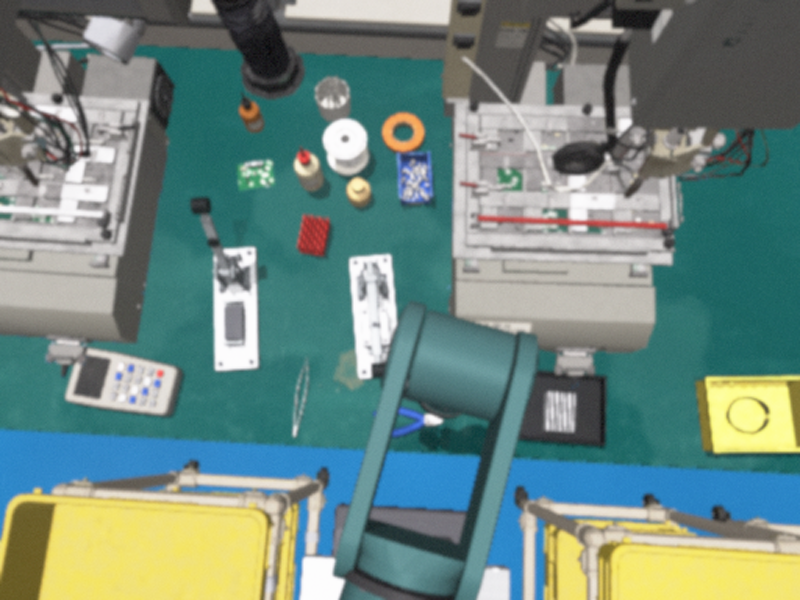

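The heat sink is flat in the tray (top view about (560,411)), its clamp is open with the knob at (201,205), and the other jig is shut. The robot is clear of everything.

```bash
python3 - <<'E'
from h import *
s=r.sense();print(s["t"],s["wrist_force"],abs(s["joint_velocities"]).max());print(r.job_done())
E
```

```text
23.25 [-0.21900007 -0.68172031 -0.22017406] 0.004533466567186536
the job is handed in; nothing more can be done
None
```

I opened the heat sink's clamp by its knob until it went over and stayed open. I then took the heat sink by its long sides, set it down in the black tray and handed the job in at about 23 s of the 51 s allowed.

- **Heat sink:** I let go only after it touched the tray floor, when the arm stopped moving and the force rose to about 6.7 N. In the last pictures it lies upright near the middle of the tray.
- **Clamps:** the last pictures show the heat sink's clamp leaning back open and the other jig still shut. I did not measure either clamp angle.
- **Robot:** at hand-in it was still and clear of everything, with only sensor noise on the wrist force.
- **Failed checks:** the only check that failed was my first colour mask for the knobs in the top picture. It picked up the background, so I changed its threshold, and the new position agreed with the wrist camera to about 2 mm. No later check failed or disagreed.

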